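# Clear the bottle and raise the probe stand's telescoping mast

### The job

Get the probe stand ready for measuring: first take the tall sample bottle that stands in front of its leaning mast and set it down upright on the floor of the white tray, beside the jar that is already there. Then pull the telescoping mast all the way out along its slope until its lock button clicks out, and let go of it. Do not knock the bottle over, and leave the other things where they stand.

Things in the scene. Friction and masses are not known exactly. Their poses are not given: they have to be found in the camera images.
- stand: Probe stand, fixed to the table. Grey base plate 150 x 210 x 15 mm (x -65..85 mm, y -105..105 mm in its frame); origin at table height, its -x side faces roughly towards the robot, z up. It carries a leaning sleeve with the telescoping mast, and a carrying bow over it.
- sleeve_foot (a point): Foot of the stand's aluminium sleeve, on its axis, at (60, 0, 15) mm in the stand's frame. The sleeve is 30 x 30 mm square, 120 mm long, and leans 40 degrees from vertical towards the stand's -x: its axis runs along (-0.643, 0, 0.766) in the stand's frame.
- bow_mid (a point): Middle of the crossbar of the steel carrying bow (19 mm bar): crossbar along the stand's y at x = -6, z = 227 mm, uprights down to the base at x = -6, y = +-95 mm. It hangs above the mast's grip: a gripper held vertically hits it, one tilted about 30 to 45 degrees, fingers pointing down the mast from its top end, passes below it.
- mast_grip (a point): Centre of the mast's grip: a black ribbed cylinder 30 mm in diameter and 46 mm long (23 mm to each side) at the top end of the telescoping mast. Its z axis points up along the mast (the direction to pull), its y axis is the stand's y, along which it is best pinched; x is upward and away from the robot. Moves with the mast; does not turn.
- mast (a joint): How far the mast is pulled out of its sleeve, m: 0 pushed in, 0.090 where the button meets its slot, 0.092 hard stop. When locked it reads 0.087 to 0.092. Starts at 0 to 0.025. Pulling takes 3 to 8 N; stiff enough to stay where it is left.
- button (a joint): How far the sprung brass lock button (8 mm across) stands out, m: 0 pressed in and hidden in the sleeve, 0.008 fully out through the slot in the sleeve (locked).
- stand_slot (a point): Centre of the button's slot (12 x 13 mm), on the sleeve's upper face, which looks upward and away from the robot, 18 mm below the sleeve's top end.
- bottle_center (a point): Tall sample bottle to be moved, upright: translucent cylinder 56 mm in diameter, 200 mm tall, a 38 mm wide blue cap on its top 25 mm; about 0.2 kg. The point is on its axis, half-way up (100 mm). It swings in a light grip: hold it firmly and carry it gently. It stands 120 to 132 mm from the stand's origin towards its -x, 13 to 40 mm clear of the mast grip: best pinched along the stand's y.
- tray_in (a point): Shallow white open tray, 140 mm (its x) by 240 mm (its y), rim 30 mm above the table, walls 4 mm, fixed. The point is the centre of its inner floor, 4 mm above the table; axes along its sides.
- tray_jar_center (a point): Squat capped jar standing in the tray, 52 mm in diameter, 75 mm tall, at the middle line of the tray's x, anywhere from -60 to 60 mm along its y; the point is half-way up. Leave it.
- pot_center (a point): Squat capped pot, 60 mm in diameter, 80 mm tall, standing beside the stand; the point is half-way up. Leave it.
- beaker_center (a point): Open white beaker, about 62 mm in diameter, 85 mm tall, beside the stand on its other side; the point is half-way up. Leave it.
- meter_center (a point): White hand-held meter lying on its back, 80 x 175 x 30 mm (its x, y, z); the point is its centre. Leave it.

How it is judged (in metres and radians):
On the way, in this order (a step that is already met when the one before it is completed fails the run):
1. the tall bottle stands upright on the tray's floor (x of bottle_center in the frame of tray_in between -0.045 and 0.045 m and y of bottle_center in the frame of tray_in between -0.095 and 0.095 m and z of bottle_center in the frame of tray_in between 0.093 and 0.107 m and angle between bottle_center's own z axis and vertical below 0.1 rad), for 0.2 s.
2. the mast is pulled out and its lock button has clicked out (value of joint mast above 0.084 m and value of joint button above 0.006 m), for 0.2 s.
At the end, for the whole second after the job is handed in: The bottle stands upright (within 0.1 rad) and still on the floor of the tray, its axis within 45 mm (tray x) and 95 mm (tray y) of the tray's centre; the mast is out at least 84 mm and its lock button stands out at least 6 mm; both are let go (all of step 1 and all of step 2 and linear speed of bottle below 0.02 m/s); the robot touches nothing.
It fails at once if the bottle is knocked over (tilted over 0.6 rad) (angle between bottle_center's own z axis and vertical above 0.6 rad).
It fails at once if one of the other things is moved more than 30 mm (distance of any of tray_jar_center, pot_center, beaker_center, meter_center from where it was at the start of the episode above 0.03 m).
It fails at once if one of the other things is tipped over (angle between any of tray_jar_center, pot_center, beaker_center, meter_center's own z axis and vertical above 0.5 rad).
It also fails if it takes over 59 s, if anything falls off the work surface, if the arm or the gripper's body presses on something with over 40 N, if the wrist force passes 120 N, or if a joint passes its speed limit or range.

### The arm

A 6-joint arm with a two-finger parallel gripper is mounted at the origin on the work surface. World frame = base frame: x ahead of the robot, y to its left, z up, the work surface at z = 0. Lengths are in mm, angles in rad, forces in N, time in s.
With the tool pointing down it reaches from about 150 to 775 mm from the base axis. Payload 6.1 kg.
Tool frame: the origin (TCP) lies midway between the tips of the shut fingers; the grasp point (between the pads) lies 19 mm behind it (env.grip_point_offset is the distance from the TCP to the grasp point, in mm); z points along the fingers, y is the direction in which the jaws open and shut (so a half turn about z gives the same grasp; the last joint's range is limited). The gripper opens to 85 mm and grips with 20 to 120 N. Pads are 22 mm wide; open, the fingers measure 114 mm over their backs; the gripper's body (76 mm by 85 mm) begins 54 mm behind the grasp point. The pads swing forward as they close: fully open they stand 13 mm farther back than shut.
Start: joints at [1.269, 0.126, -0.04, 1.405, 0, 1.571], TCP at [156.044, 501.257, 205.495] pointing down, gripper open.
Joint ranges: [-2.72, 2.72], [-0.95, 1.95], [-1.27, 1.35], [-1.78, 2.02], [-1.46, 1.47], [-3.14, 3.14]. Speed limits (rad/s): [2.39, 2.39, 3.01, 3.14, 3.14, 3.14].

### API

Orientations are given as a 3x3 rotation matrix whose columns are the frame's x, y, z axes.
In Python, from cell import monitor, camera, env, models gives the robot as it stands.
- The arm moves only by the shell command python3 -m creep 'ROWS' [FORCE]. ROWS is JSON, a list of rows, each a list of 5 numbers: the shift along the tool's x, y, z in m, then the turn about the tool's z in rad, then the finger opening in m, from 0 to 0.0854. A call has 1 to 12 rows; each row shifts and turns the pose as measured when the row begins, along the tool's axes as they then stand; what a row does not reach is not made up. A row lasts 1/10 s, in which the tool goes at most 50 mm and 8.59 degrees, less where a joint would pass 70% of its speed; a pose out of reach is approached as far as the arm can. A call is refused whole if a number of a shift passes 0.05 or a number of a turn 0.15, either way. A call with a gripper value outside its range is refused whole. The fingers move at their own pace and stop on an object; FORCE is the grip in N (left out, the last holds). Time passes only in rows, so rows that do not move let the fingers close. It gives the time, the measured TCP pose, the force and the opening at its end, in the units of the state.
- monitor.sense(): the state, without advancing time (a new reading comes with each control period).
- camera(name): name is "side" or "top" or "wrist"; returns a dict with "img" (384x512x3 uint8, red, green, blue), "mtx" (3x3 intrinsics, pixels), "view" (4x4, takes a point from world to camera coordinates); the wrist camera has in their place "hand_eye" (4x4, takes a point from camera to tool coordinates, whose origin is the TCP and whose axes are the flange's). Camera axes: x right, y up, looking along -z (the intrinsics and any distortion apply to the point x, -y, -z); pixel columns grow to the right and rows downward; lengths in mm; the calibration is good to about 2 mm. A picture is of the moment at which its call begins: read the wrist's pose just before it. There is no depth.
- env.sign_off(): hands the job in, once; it reports no verdict.
Trained networks look in the newest picture that a camera, given by its name, has taken for a name from the list of things; names that differ only in an ending like _2 or _b are one class to them, and where a whole thing is asked for, a point or a joint stands for the part that bears it (a point fixed in the world has none). Each returns a list of dicts, best first, with "conf" (0 to 1); they miss things now and then, are a little off and sometimes report something else, mostly with a low value. They report only what shows in the picture. A call takes as long as a camera call.
- models.boxes_of(camera, thing): "extent" ([left, top, width, height] as shares, 0 to 1, of the picture: columns of its width, rows of its height, round what is visible of it).
- models.place_of(camera, thing): "at" ([row, column] as shares, 0 to 1, of the picture: columns of its width, rows of its height: a listed point, or the origin of a listed thing).
The state is a dict: "time": time; "q": joint angles; "qvel": joint speeds; "effort": joint torques, N m; "ee_pos": TCP position; "tool_rot": TCP orientation; "force": force on the tool from outside, world axes, zero at the start; "ft_torque": the same for the moment, N m; "grip_width": finger opening in mm.
Only numpy, scipy, OpenCV 4.12 (cv2) and the standard library are available. Lean on these libraries where they do the work, as an engineer would, in place of code of your own. Each camera call takes 0.05 s, during which the arm holds its last target. There are 200 camera calls.

## Working session

There is one attempt and no reset: what is moved stays moved. The work goes in short steps, Python scripts to look and compute and a shell command to move; the robot and the scene stay as the last step left them, time stands still between calls to the robot, and variables do not carry over. Pictures are saved under pics/ and viewed, about 8 in all and at most 12, crops included, and the job is handed in when it is done.

```bash
ls; mkdir -p pics
cat > h.py <<'E'
import numpy as np, cv2
from cell import monitor, camera, env, models
def ray(c,at):
    """world ray from share [row,col]"""
    K,V=np.array(c['mtx']),np.array(c['view'])
    h,w=c['img'].shape[:2]
    p=np.linalg.inv(K)@[at[1]*w,at[0]*h,1]
    d=V[:3,:3].T@[p[0],-p[1],-p[2]]; o=-V[:3,:3].T@V[:3,3]
    return o,d/np.linalg.norm(d)
def onz(c,at,z):
    o,d=ray(c,at); return o+d*(z-o[2])/d[2]
def tri(rs):
    A=sum(np.eye(3)-np.outer(d,d) for o,d in rs); b=sum((np.eye(3)-np.outer(d,d))@o for o,d in rs)
    x=np.linalg.solve(A,b); return x,[np.linalg.norm(np.cross(x-o,d)) for o,d in rs]
E
cat > a.py <<'E'
from h import *
np.set_printoptions(precision=1,suppress=True)
print(monitor.sense()); print(env.grip_point_offset)
C={n:camera(n) for n in('side','top')}
for n in C: cv2.imwrite(f'pics/{n}0.png',C[n]['img'][:,:,::-1])
cv2.imwrite('pics/both0.png',np.hstack([C['side']['img'],C['top']['img']])[:,:,::-1])
for t in ['stand','sleeve_foot','bow_mid','mast_grip','stand_slot','bottle_center','tray_in','tray_jar_center','pot_center','beaker_center','meter_center']:
    P={n:models.place_of(n,t) for n in C}
    R=[ray(C[n],P[n][0]['at']) for n in C if P[n]]
    print(t,[(n,[ (np.round(d['at'],3).tolist(),round(d['conf'],2)) for d in P[n][:2]]) for n in C], *(tri(R) if len(R)==2 else ['one']))
E
python3 a.py
```

```text
pics
{'time': 0.0, 'q': array([ 1.3,  0.1, -0. ,  1.4, -0. ,  1.6]), 'qvel': array([ 0., -0., -0.,  0., -0.,  0.]), 'effort': array([ -0. , -43.6,  35.3,   0. ,  -0. ,   0. ]), 'ee_pos': array([155.9, 500.8, 204.7]), 'tool_rot': array([[-1. ,  0.3, -0. ],
       [ 0.3,  1. , -0. ],
       [-0. , -0. , -1. ]]), 'force': array([-0.4,  0.4,  0.1]), 'ft_torque': array([0. , 0.1, 0. ]), 'grip_width': 85.34507351467492}
18.700000000000003
stand [('side', [([0.779, 0.553], 0.88), ([0.921, 0.564], 0.59)]), ('top', [([0.464, 0.62], 0.77), ([0.458, 0.64], 0.3)])] [ 561.8 -222.9   15.1] [np.float64(2.4414877287018), np.float64(2.441487728701711)]
sleeve_foot [('side', [([0.767, 0.594], 0.82)]), ('top', [([0.421, 0.615], 0.77), ([0.492, 0.622], 0.69)])] [ 618.2 -215.4   11.9] [np.float64(5.088031805542023), np.float64(5.088031805541962)]
bow_mid [('side', [([0.619, 0.56], 0.81), ([0.705, 0.558], 0.39)]), ('top', [([0.456, 0.633], 0.63)])] [ 555.7 -213.8  234.4] [np.float64(0.7289313713948454), np.float64(0.728931371394802)]
mast_grip [('side', [([0.686, 0.52], 0.57)]), ('top', [([0.489, 0.625], 
[... 499 characters left out ...]
at64(4.048170954531102)]
tray_jar_center [('side', [([0.415, 0.498], 0.89)]), ('top', [([0.48, 0.333], 0.78)])] [557.4 294.7  33.3] [np.float64(7.711246384736489), np.float64(7.71124638473649)]
pot_center [('side', [([0.629, 0.557], 0.6)]), ('top', [([0.435, 0.539], 0.74)])] [598.4 -75.7  45.6] [np.float64(5.045634910661472), np.float64(5.045634910661432)]
beaker_center [('side', [([0.914, 0.572], 0.79)]), ('top', [([0.47, 0.692], 0.69)])] [ 553.2 -351.6   28.2] [np.float64(0.6636269914571006), np.float64(0.6636269914570753)]
meter_center [('side', [([0.585, 0.401], 0.76)]), ('top', [([0.602, 0.474], 0.61)])] [383.7  45.2   9.6] [np.float64(2.4990786220953156), np.float64(2.499078622095333)]
```

Run:
```python
import cv2,numpy as np
s=cv2.imread('pics/side0.png');t=cv2.imread('pics/top0.png')
cv2.imwrite('pics/s1.png',cv2.resize(s[130:384,150:400],(0,0),fx=2.3,fy=2.3))
cv2.imwrite('pics/t1.png',cv2.resize(t[110:280,130:400],(0,0),fx=2.9,fy=2.9))
```

```text
(no output)
```

View pics/s1.png

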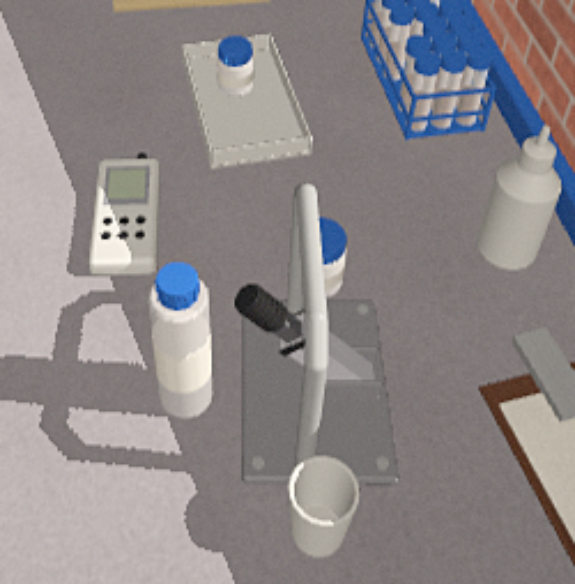

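View pics/t1.png

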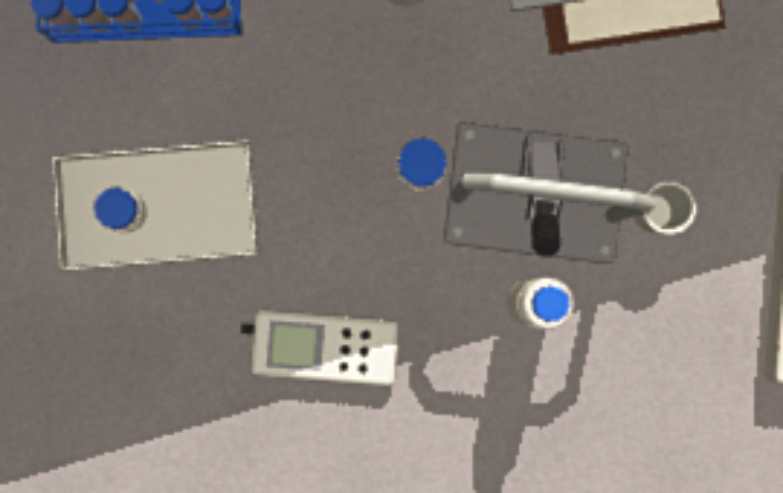

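The side and top crops show the same layout. The bottle stands in front of the mast, with its cap at (551,303) in the top crop. The base plate corners are near (458,122), (627,142), (614,262) and (445,243). The jar sits at (117,208), in the left part of the tray. Next I turn these pixels into positions.

```bash
cat > b.py <<'E'
from h import *
np.set_printoptions(precision=1,suppress=True)
c=camera('top'); s=camera('side')
T=lambda x,y,z: onz(c,[(110+y/2.9)/384,(130+x/2.9)/512],z)
S=lambda x,y,z: onz(s,[(130+y/2.3)/384,(150+x/2.3)/512],z)
P=np.array([T(458,122,15),T(627,142,15),T(614,262,15),T(445,243,15)]); print('plate',P)
e=lambda v:v/np.linalg.norm(v)
yv=e((P[0]-P[1])+(P[3]-P[2])); xv=np.array([yv[1],-yv[0],0]); m=P.mean(0); o=m-10*xv; o[2]=0
print('stand o',o,'yaw',np.arctan2(xv[1],xv[0]),'sizes',[np.linalg.norm(P[i]-P[i-1]) for i in range(4)])
Q=np.array([S(243,480,15),S(397,480,15),S(372,300,15)]);print('side plate',Q,[(q-o)@np.c_[xv,yv] for q in Q],'top',[(q-o)@np.c_[xv,yv] for q in P])
print('bottle cap top',T(551,303,200),S(178,277,200), 'rel',(T(551,303,200)-o)@np.c_[xv,yv])
R=np.array([T(53,157,30),T(248,141,30),T(256,254,30),T(62,268,30)]); print('tray',R.mean(0),'y',e(R[0]-R[1]),[np.linalg.norm(R[i]-R[i-1]) for i in range(4)])
print('jar',T(117,208,75),S(235,50,75))
for f,k in((60*xv+[0,0,15],0),): 
  ax=-.643*xv+[0,0,.766]; print('sleeve top',o+f+ax*120)
for n,k in(('top',c),('side',s)):
  for t in('bottle_center','mast_grip'):
    print(n,t,[(np.round(np.array(d['at'])*[384,512],1),round(d['conf'],2)) for d in models.place_of(n,t)])
g=[ray(k,models.place_of(n,'mast_grip')[0]['at']) for n,k in(('top',c),('side',s))]
x=tri(g)[0]; print('grip',x,'stand frame',(x-o)@np.c_[xv,yv,[0,0,1]])
E
python3 b.py
```

```text
plate [[ 658.8 -121.3   15. ]
 [ 630.1 -327.8   15. ]
 [ 483.3 -307.4   15. ]
 [ 510.4 -102.    15. ]]
stand o [ 560.7 -213.3    0. ] yaw -0.13478544412110044 sizes [np.float64(149.71426601414544), np.float64(208.49395977831045), np.float64(148.1813916457227), np.float64(207.15530506187292)]
side plate [[ 481.  -308.9   15. ]
 [ 626.6 -329.2   15. ]
 [ 655.8 -122.3   15. ]] [array([ -66.2, -105.5]), array([  80.9, -106. ]), array([ 82. , 102.9])] top [array([ 84.9, 104.3]), array([  84.1, -104.2]), array([ -64.1, -103.6]), array([-64.9, 103.5])]
bottle cap top [ 436.5 -202.7  200. ] [ 436.9 -202.7  200. ] rel [-124.5   -6.2]
tray [562.8 250.   30. ] y [-0.1  1.   0. ] [np.float64(135.73043703948406), np.float64(238.3291254786925), np.float64(137.9626842578208), np.float64(235.64120846317653)]
jar [556.4 286.5  75. ] [554.9 282.1  75. ]
sleeve top [ 543.7 -211.   106.9]
top bottle_center [(array([213. , 319.7]), 0.64)]
top mast_grip [(array([191.1, 319.6]), 0.49)]
side bottle_center [(array([277.3, 229.7]), 0.66)]
side mast_grip [(array([261.8, 267.4]), 0.93)]
grip [ 515.4 -210.3  156. ] stand frame [-45.3  -3.2 156. ]
```

```bash
python3 -m creep '[[0,0,-0.03,-0.084,0.085],[0,0,-0.03,-0.083,0.085],[-0.022,-0.04,0,0,0.085],[-0.022,-0.04,0,0,0.085],[-0.022,-0.04,0,0,0.085],[-0.022,-0.04,0,0,0.085],[-0.022,-0.04,0,0,0.085],[-0.022,-0.04,0,0,0.085],[-0.022,-0.04,0,0,0.085],[-0.022,-0.04,0,0,0.085],[-0.022,-0.04,0,0,0.085],[-0.022,-0.04,0,0,0.085]]' 50
cat > g.py <<'E'
import sys
from h import *
np.set_printoptions(precision=3,suppress=True)
s=monitor.sense(); R=s['tool_rot']; p=s['ee_pos']
print('t',s['time'],'p',p,'q',s['q'],'w',s['grip_width'],'F',s['force'])
print(R)
yaw=-0.135; sy=np.array([-np.sin(yaw),np.cos(yaw),0])
print('turn to align y', np.arctan2(*(lambda v:(v[1]*1.0,v[0]))( [ (R.T@sy)[1], -(R.T@sy)[0]])))
if len(sys.argv)>3: print('tool shift mm',R.T@(np.array(list(map(float,sys.argv[1:4])))-p))
E
python3 g.py 436.7 -202.7 250
```

```text
time: 2.8
ee_pos: [327.9, 67.3, 267.6]
tool_rot: [[-0.994, 0.114, 0.006], [0.114, 0.994, 0.0], [-0.006, 0.001, -1.0]]
force: [0.9, 0.7, 0.2]
grip_width: 85.0
t 2.8 p [327.853  67.301 267.631] q [ 0.204 -0.228 -0.236  1.557 -0.001  0.317] w 85.00253186823763 F [0.904 0.665 0.215]
[[-0.994  0.114  0.006]
 [ 0.114  0.994  0.   ]
 [-0.006  0.001 -1.   ]]
turn to align y 0.02118302339554829
tool shift mm [-138.698 -255.905   18.284]
```

```bash
python3 -m creep '[[-0.02,-0.037,0,0.02,0.085],[-0.02,-0.037,0,0,0.085],[-0.02,-0.037,0,0,0.085],[-0.02,-0.037,0,0,0.085],[-0.02,-0.037,0,0,0.085],[-0.02,-0.037,0,0,0.085],[-0.01,-0.018,0,0,0.085],[0,0,0,0,0.085]]' 50
python3 g.py 436.7 -202.7 250
```

```text
time: 3.6
ee_pos: [427.2, -205.3, 269.0]
tool_rot: [[-0.989, 0.144, 0.011], [0.144, 0.99, -0.0], [-0.011, 0.001, -1.0]]
force: [-0.9, 0.5, 0.6]
grip_width: 85.0
t 3.6 p [ 427.239 -205.329  268.969] q [-0.451  0.029 -0.007  1.525  0.005 -0.306] w 85.04254541146287 F [-0.924  0.455  0.628]
[[-0.989  0.144  0.011]
 [ 0.144  0.99  -0.   ]
 [-0.011  0.001 -1.   ]]
turn to align y -0.009694300882421295
tool shift mm [-8.767  3.94  19.075]
```

```bash
python3 -m creep '[[-0.008,0.003,0.01,-0.01,0.085],[0,0,0.02,0,0.085],[0,0,0.02,0,0.085]]' 50
python3 g.py 436.7 -202.7 141
```

```text
time: 3.9
ee_pos: [438.1, -202.2, 219.1]
tool_rot: [[-0.991, 0.133, 0.016], [0.133, 0.991, -0.001], [-0.016, 0.001, -1.0]]
force: [-0.9, 0.0, 0.2]
grip_width: 84.6
t 3.9 p [ 438.072 -202.172  219.118] q [-0.436  0.033 -0.112  1.412  0.006 -0.303] w 84.6229768896844 F [-0.902  0.04   0.154]
[[-0.991  0.133  0.016]
 [ 0.133  0.991 -0.001]
 [-0.016  0.001 -1.   ]]
turn to align y 0.0017506917498884397
tool shift mm [ 2.529 -0.776 78.087]
```

```bash
python3 -m creep '[[0.001,0,0.02,0,0.085],[0.001,0,0.02,0,0.085],[0,0,0.02,0,0.085],[0,0,0.012,0,0.085],[0,0,0,0,0.085],[0,0,0,0,0.04],[0,0,0,0,0.04],[0,0,0,0,0.04],[0,0,0,0,0.04],[0,0,0,0,0.04],[0,0,0,0,0.04]]' 50
python3 g.py 436.7 -202.7 141
```

```text
time: 5.0
ee_pos: [437.9, -193.2, 143.8]
tool_rot: [[-0.993, 0.12, 0.018], [0.12, 0.993, -0.001], [-0.018, 0.002, -1.0]]
force: [0.2, 0.9, -1.5]
grip_width: 50.0
t 5.0 p [ 437.939 -193.19   143.844] q [-0.42   0.031 -0.278  1.245  0.007 -0.3  ] w 50.01510817270101 F [ 0.222  0.904 -1.549]
[[-0.993  0.12   0.018]
 [ 0.12   0.993 -0.001]
 [-0.018  0.002 -1.   ]]
turn to align y 0.01458626329537622
tool shift mm [ 0.139 -9.595  2.826]
```

Run:
```python
from h import *
c=camera('side'); t=camera('top')
a=cv2.resize(c['img'][190:350,180:340],(0,0),fx=2.4,fy=2.4);b=cv2.resize(t['img'][150:310,250:410],(0,0),fx=2.4,fy=2.4)
cv2.imwrite('pics/g1.png',np.hstack([a,b])[:,:,::-1]); print(monitor.sense()['grip_width'],monitor.sense()['ee_pos'],monitor.sense()['force'])
```

```text
50.16938146092703 [ 437.89086909 -193.19614432  143.71418028] [ 0.00600113 -0.52854999 -1.32528444]
```

View pics/g1.png

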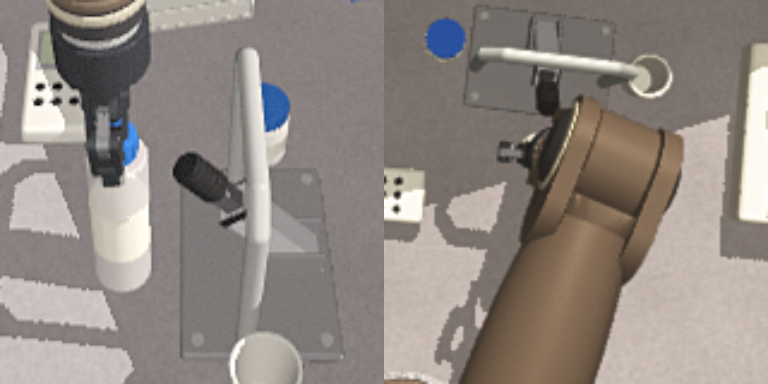

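The picture shows the fingers pinching the upper body of the upright bottle, but the opening reads 50 mm where 56 mm was expected. I'll lift it a little with more force and check that it is held.

```bash
python3 -m creep '[[0,0,0,0,0.03],[0,0,0,0,0.03],[0,0,-0.006,0,0.03],[0,0,-0.01,0,0.03],[0,0,-0.01,0,0.03],[0,0,-0.01,0,0.03],[0,0,0,0,0.03],[0,0,0,0,0.03]]' 80
python3 - <<'E'
from h import *
c=camera('side');a=cv2.resize(c['img'][170:350,160:340],(0,0),fx=2.4,fy=2.4)
cv2.imwrite('pics/g2.png',a[:,:,::-1])
E
```

```text
time: 5.9
ee_pos: [437.4, -193.4, 183.7]
tool_rot: [[-0.993, 0.12, 0.019], [0.12, 0.993, -0.001], [-0.019, 0.001, -1.0]]
force: [0.0, -0.1, -1.1]
grip_width: 48.3
```

View pics/g2.png

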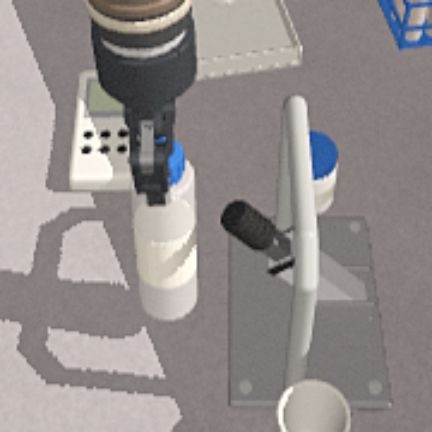

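Run:
```python
from h import *
np.set_printoptions(precision=1,suppress=True)
c=camera('side'); print(monitor.sense()['ee_pos'])
K,V=np.array(c['mtx']),np.array(c['view'])
def pr(p):
    q=V[:3,:3]@p+V[:3,3]; q=K@[q[0],-q[1],-q[2]]; q=q[:2]/q[2]; return q,(q-[160,170])*2.4
print('cam',-V[:3,:3].T@V[:3,3])
for n,p in dict(tcp=[437,-193,184],finger=[434,-226,184],cap0=[436.7,-202.7,200],bot0=[436.7,-202.7,0],cap40=[437,-200,240],bot40=[437,-200,40]).items(): print(n,*pr(np.array(p)))
for t in('bottle_center',): print([(np.array(d['at'])*[384,512],d['conf']) for d in models.place_of('side',t)])
print([(np.array(d['extent'])*[512,384,512,384],d['conf']) for d in models.boxes_of('side','bottle_center')])
```

```text
[ 437.2 -193.3  183.3]
cam [ 424.2 -675.4  811.1]
tcp [227.4 251.5] [161.7 195.6]
finger [227.3 264.6] [161.6 227. ]
cap0 [227.3 250.5] [161.5 193.1]
bot0 [231.2 301.5] [170.9 315.6]
cap40 [226.3 236.9] [159.2 160.6]
bot40 [230.6 291.6] [169.3 291.7]
[(array([263.8, 229.7]), 0.95)]
[(array([212.5, 231.7,  29.8,  67.8]), 0.77)]
```

Run:
```python
from h import *
c=camera('wrist');s=camera('side')
a=cv2.resize(s['img'][210:310,190:270],None,fx=3.84,fy=3.84)
cv2.imwrite('pics/w1.png',np.hstack([c['img'],a[:,:280]])[:,:,::-1]); print(np.array(c['hand_eye']).round(2))
```

```text
[[  -0.      0.96    0.3    76.47]
 [   1.      0.     -0.      0.32]
 [  -0.      0.3    -0.96 -169.04]
 [   0.      0.      0.      1.  ]]
```

View pics/w1.png

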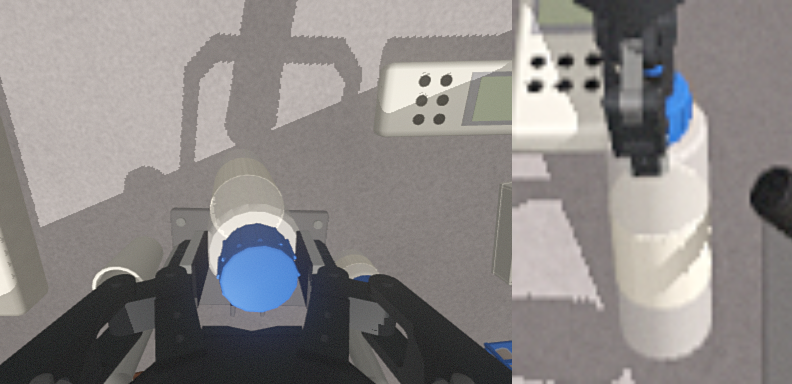

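```bash
cat > w.py <<'E'
from h import *
np.set_printoptions(precision=1,suppress=True)
def wp(c,p):
    T=np.linalg.inv(np.array(c['hand_eye'])); q=T[:3,:3]@p+T[:3,3]; q=np.array(c['mtx'])@[q[0],-q[1],-q[2]]; return q[:2]/q[2]
E
python3 - <<'E'
from w import *
c=camera('wrist')
for dx in(-20,-12,0,12):
  for z in(-56,144): print(dx,z,wp(c,np.array([dx,0,z])))
for z in(-19,0,): print('pad',z,wp(c,np.array([0,24,z])),wp(c,np.array([0,-24,z])), wp(c,np.array([11,24,z])))
E
```

```text
-20 -56 [250.9 309.8]
-20 144 [251.3 190.1]
-12 -56 [250.9 296.1]
-12 144 [251.3 183.6]
0 -56 [250.9 274.6]
0 144 [251.3 173.7]
12 -56 [250.9 252. ]
12 144 [251.3 163.5]
pad -19 [291.1 238.4] [210.9 238.4] [291.9 221.5]
pad 0 [287.2 225.2] [214.9 225.2] [287.9 209.7]
```

Wrist view: the cap is centred at (260,278), about where it should be, so the bottle is held centrally and tilted only slightly. The side view shows it lifted about 40 mm. I'll carry it gently to the tray.

```bash
python3 -m creep '[[0,0,-0.012,0,0.03],[0,0,-0.015,0,0.03],[-0.002,0.008,-0.01,0,0.03],[-0.003,0.016,-0.004,0,0.03],[-0.005,0.025,0,0,0.03],[-0.005,0.025,0,0,0.03],[-0.005,0.025,0,0,0.03],[-0.005,0.025,0,0,0.03],[-0.005,0.025,0,0,0.03],[-0.005,0.025,0,0,0.03],[-0.005,0.025,0,0,0.03],[-0.005,0.025,0,0,0.03]]' 80
python3 g.py 566 202 225
```

```text
time: 7.45
ee_pos: [511.9, 33.8, 235.2]
tool_rot: [[-0.992, 0.126, 0.024], [0.126, 0.992, 0.001], [-0.024, 0.004, -1.0]]
force: [0.7, 0.0, -1.1]
grip_width: 48.2
t 7.45 p [511.928  33.819 235.215] q [ 0.067  0.084 -0.022  1.441 -0.001  0.193] w 48.23176674646169 F [ 0.722  0.01  -1.091]
[[-0.992  0.126  0.024]
 [ 0.126  0.992  0.001]
 [-0.024  0.004 -1.   ]]
turn to align y 0.00896059109586258
tool shift mm [-32.25  173.604  11.605]
```

```bash
python3 -m creep '[[-0.005,0.025,0,0,0.03],[-0.005,0.025,0,0,0.03],[-0.005,0.025,0,0,0.03],[-0.005,0.025,0,0,0.03],[-0.005,0.025,0,0,0.03],[-0.004,0.018,0,0,0.03],[-0.002,0.012,0,0,0.03],[-0.001,0.006,0,0,0.03],[0,0,0,0,0.03],[0,0,0,0,0.03]]' 80
python3 g.py 566 202 225
```

```text
time: 8.45
ee_pos: [565.2, 204.6, 241.6]
tool_rot: [[-0.992, 0.119, 0.027], [0.119, 0.993, 0.003], [-0.027, 0.006, -1.0]]
force: [-0.5, -0.2, -2.1]
grip_width: 48.1
t 8.45 p [565.173 204.553 241.581] q [ 0.351  0.254  0.195  1.485 -0.006  0.47 ] w 48.12342542518449 F [-0.463 -0.151 -2.124]
[[-0.992  0.119  0.027]
 [ 0.119  0.993  0.003]
 [-0.027  0.006 -1.   ]]
turn to align y 0.015289556828243274
tool shift mm [-0.685 -2.542 16.59 ]
```

Run:
```python
from h import *
t=camera('side');cv2.imwrite('pics/p1.png',cv2.resize(t['img'][110:250,180:340],None,fx=4,fy=4)[:,:,::-1])
w=camera('wrist');cv2.imwrite('pics/p1w.png',w['img'][:,:,::-1])
```

```text
(no output)
```

View pics/p1.png

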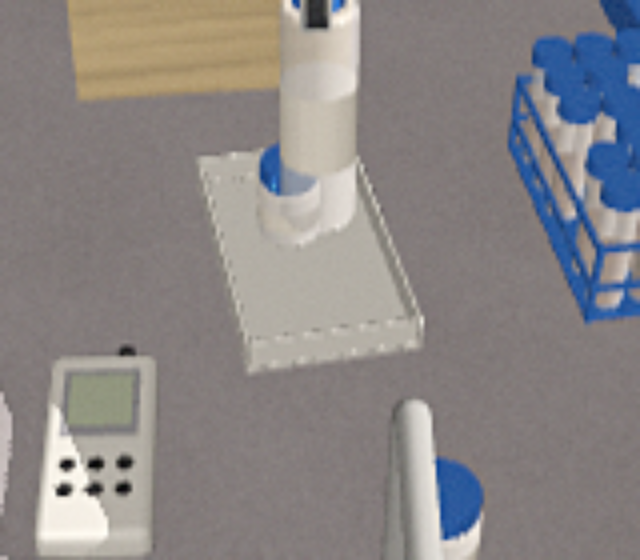

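Run:
```python
from h import *
np.set_printoptions(precision=1,suppress=True)
s=camera('side')
f=lambda x,y,z: onz(s,[(110+y/4)/384,(180+x/4)/512],z)
print('bottle bottom front edge', f(322,228,97),'jar base front',f(290,248,4))
print('tray corners',f(203,155,30),f(345,150,30),f(422,318,30),f(247,340,30))
```

```text
bottle bottom front edge [565.5 175.3  97. ] jar base front [553.4 263.8   4. ]
tray corners [491.2 368.   30. ] [615.1 357.9  30. ] [638.5 137.2  30. ] [502.1 131.6  30. ]
```

```bash
python3 -m creep '[[0,-0.002,0.01,0,0.03],[0,0,0.018,0,0.03],[0,0,0.018,0,0.03],[0,0,0.018,0,0.03],[0,0,0.012,0,0.03],[0,0,0.006,0,0.03],[0,0,0,0,0.03]]' 80
python3 g.py 566 202 148
```

```text
time: 9.3
ee_pos: [566.5, 197.9, 154.8]
tool_rot: [[-0.992, 0.125, 0.028], [0.125, 0.992, 0.003], [-0.027, 0.006, -1.0]]
force: [-0.2, 0.3, -1.2]
grip_width: 48.4
t 9.3 p [566.542 197.912 154.798] q [ 0.34   0.248 -0.002  1.293 -0.007  0.465] w 48.37320918977793 F [-0.178  0.271 -1.179]
[[-0.992  0.125  0.028]
 [ 0.125  0.992  0.003]
 [-0.027  0.006 -1.   ]]
turn to align y 0.009438241880469047
tool shift mm [1.236 3.947 6.791]
```

```bash
python3 -m creep '[[0,0,0.004,0,0.03],[0,0,0.003,0,0.03],[0,0,0,0,0.03],[0,0,0,0,0.03]]' 80
python3 g.py 566 202 148
```

```text
time: 9.7
ee_pos: [567.8, 198.2, 149.4]
tool_rot: [[-0.992, 0.125, 0.031], [0.125, 0.992, 0.004], [-0.03, 0.008, -1.0]]
force: [-0.3, -0.2, -1.7]
grip_width: 48.4
t 9.7 p [567.846 198.176 149.371] q [ 0.339  0.248 -0.014  1.278 -0.007  0.465] w 48.36056949733655 F [-0.26  -0.164 -1.728]
[[-0.992  0.125  0.031]
 [ 0.125  0.992  0.004]
 [-0.03   0.008 -1.   ]]
turn to align y 0.009288231453048003
tool shift mm [2.351 3.553 1.327]
```

```bash
python3 -m creep '[[0,0,0.002,0,0.03],[0,0,0.002,0,0.03],[0,0,0,0,0.03]]' 80
python3 g.py 566 202 148|head -1
```

```text
time: 10.0
ee_pos: [570.1, 198.5, 148.7]
tool_rot: [[-0.991, 0.125, 0.038], [0.125, 0.992, 0.005], [-0.037, 0.009, -0.999]]
force: [0.2, -0.0, -1.5]
grip_width: 48.0
t 10.0 p [570.1   198.524 148.743] q [ 0.339  0.247 -0.017  1.27  -0.008  0.465] w 48.01984418859474 F [ 0.222 -0.046 -1.481]
```

```bash
python3 -m creep '[[0,0,0,0,0.05],[0,0,0,0,0.056],[0,0,0,0,0.062],[0,0,0,0,0.07],[0,0,0,0,0.08],[0,0,0,0,0.085],[0,0,0,0,0.085]]' 20
python3 - <<'E'
from h import *
s=camera('side');w=camera('wrist')
cv2.imwrite('pics/p2.png',np.hstack([cv2.resize(s['img'][110:220,210:310],None,fx=3.49,fy=3.49)[:384,:280],w['img']])[:,:,::-1])
E
```

```text
time: 10.7
ee_pos: [570.4, 198.7, 149.1]
tool_rot: [[-0.991, 0.125, 0.038], [0.125, 0.992, 0.005], [-0.038, 0.01, -0.999]]
force: [-0.7, -0.8, 0.8]
grip_width: 84.7
```

View pics/p2.png

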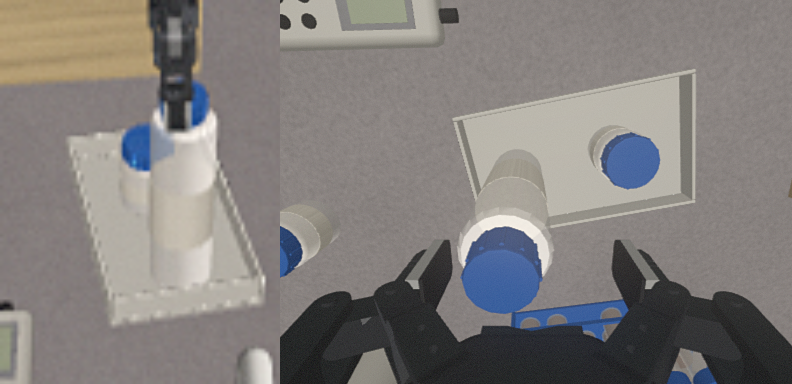

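Bottle stands upright on the tray floor, but left of centre between the open fingers. I'll shift the gripper 7 mm towards it, then retreat straight up.

```bash
python3 -m creep '[[0,-0.007,0,0,0.085],[0,0,-0.015,0,0.085],[0,0,-0.03,0,0.085],[0,0,-0.04,0,0.085],[0,0,-0.04,0,0.085],[0,0,0,0,0.085]]' 20
cat > k.py <<'E'
from h import *
from scipy.optimize import least_squares
np.set_printoptions(precision=1,suppress=True)
o=np.array([560.7,-213.3,0]);yaw=-.135
X=np.array([np.cos(yaw),np.sin(yaw),0]);Y=np.array([-X[1],X[0],0])
ax=-.643*X+[0,0,.766]; f=o+60*X+[0,0,15]
C={n:camera(n) for n in('side','top')}
for n in C:
    for t in('mast_grip','bottle_center'):
        for d in models.place_of(n,t)[:1]:
            r0,d0=ray(C[n],d['at'])
            # closest point on mast axis
            A=np.c_[ax,-d0]; ts=np.linalg.lstsq(A,r0-f,rcond=None)[0]; p=f+ts[0]*ax
            print(n,t,round(d['conf'],2),'grip t',round(ts[0],1),'p',p,'miss',np.linalg.norm(p-r0-ts[1]*d0)) if t=='mast_grip' else print(n,t,'at z104',onz(C[n],d['at'],104))
E
python3 k.py; python3 g.py
```

```text
time: 11.4
ee_pos: [562.7, 188.0, 276.2]
tool_rot: [[-0.992, 0.126, 0.034], [0.126, 0.992, 0.003], [-0.033, 0.007, -0.999]]
force: [0.8, -0.4, 0.8]
grip_width: 84.7
side mast_grip 0.97 grip t 166.7 p [ 514.  -207.   142.7] miss 5.445084497392951
side bottle_center at z104 [579.7 180.5 104. ]
top mast_grip 0.6 grip t 155.2 p [ 521.2 -207.9  133.9] miss 9.871319651933051
top bottle_center at z104 [575.2 181.2 104. ]
t 11.7 p [560.709 187.688 268.739] q [ 0.327  0.246  0.245  1.548 -0.008  0.453] w 84.99389630985151 F [0.429 0.245 0.905]
[[-0.992  0.125  0.023]
 [ 0.126  0.992 -0.001]
 [-0.023  0.002 -1.   ]]
turn to align y 0.009117235236809206
```

Bottle measured at about (577,181), i.e. tray coordinates around (9,-70), which is within limits. Rows cannot command a tilt directly, but an out-of-reach pose is only approached as far as the arm can go, which may tilt the tool. I'll test that in free space.

```bash
python3 -m creep '[[0,-0.03,-0.04,0,0.085],[0,-0.04,-0.03,0,0.085],[-0.03,-0.04,-0.02,0,0.085],[-0.04,-0.03,0,0,0.085],[-0.05,0,0,0,0.085],[-0.05,0,0,0,0.085],[-0.05,0,0,0,0.085]]' 20; python3 g.py
python3 -m creep '[[-0.05,0,0,0,0.085],[-0.05,0,0,0,0.085],[-0.05,0,0,0,0.085],[-0.05,0,0,0,0.085]]' 20; python3 g.py
```

```text
time: 12.4
ee_pos: [729.8, 22.5, 350.9]
tool_rot: [[-0.992, 0.12, 0.03], [0.12, 0.993, -0.003], [-0.03, 0.001, -1.0]]
force: [1.8, 0.7, 1.1]
grip_width: 85.1
t 12.4 p [729.809  22.458 350.916] q [ 0.032  0.726  1.206  2.021 -0.004  0.153] w 85.12521938831904 F [1.768 0.715 1.148]
[[-0.992  0.12   0.03 ]
 [ 0.12   0.993 -0.003]
 [-0.03   0.001 -1.   ]]
turn to align y 0.014279589408200706
time: 12.8
ee_pos: [783.0, -3.5, 292.4]
tool_rot: [[-0.992, 0.121, 0.023], [0.121, 0.993, -0.003], [-0.023, 0.0, -1.0]]
force: [-0.6, -1.1, -1.0]
grip_width: 85.1
t 12.8 p [783.008  -3.523 292.366] q [-0.003  0.872  1.344  2.02  -0.003  0.118] w 85.05712253273731 F [-0.643 -1.057 -1.037]
[[-0.992  0.121  0.023]
 [ 0.121  0.993 -0.003]
 [-0.023  0.    -1.   ]]
turn to align y 0.01370769916739635
```

```bash
python3 -m creep '[[0,0,-0.05,0,0.085],[0,0,-0.05,0,0.085],[0,0,-0.05,0,0.085],[0,0,-0.05,0,0.085]]' 20; python3 g.py
```

```text
time: 13.2
ee_pos: [751.2, -4.3, 410.7]
tool_rot: [[-0.977, 0.12, 0.176], [0.121, 0.993, -0.004], [-0.175, 0.018, -0.984]]
force: [0.8, 1.2, 0.7]
grip_width: 85.1
t 13.2 p [751.158  -4.319 410.714] q [-0.005  0.719  1.346  2.021 -0.003  0.117] w 85.08159289452716 F [0.75  1.163 0.678]
[[-0.977  0.12   0.176]
 [ 0.121  0.993 -0.004]
 [-0.175  0.018 -0.984]]
turn to align y 0.011396809179515296
```

Pushing up against the joint limits tilts the tool the right way (0.18 rad so far), so I'll continue to about 0.6 rad.

```bash
python3 -m creep '[[0,0,-0.05,0,0.085],[0,0,-0.05,0,0.085],[0,0,-0.05,0,0.085],[0,0,-0.05,0,0.085],[0,0,-0.05,0,0.085],[0,0,-0.05,0,0.085]]' 20; python3 g.py
```

```text
time: 13.8
ee_pos: [661.4, -2.7, 588.6]
tool_rot: [[-0.903, 0.109, 0.415], [0.118, 0.993, -0.004], [-0.412, 0.045, -0.91]]
force: [-0.0, -0.4, 0.2]
grip_width: 85.2
t 13.8 p [661.395  -2.721 588.592] q [-0.003  0.468  1.346  2.021 -0.003  0.116] w 85.17470287799841 F [-0.047 -0.394  0.182]
[[-0.903  0.109  0.415]
 [ 0.118  0.993 -0.004]
 [-0.412  0.045 -0.91 ]]
turn to align y 0.004256922437447893
```

```bash
python3 -m creep '[[0,-0.048,0,0,0.085],[0,-0.048,0,0,0.085],[0,-0.048,0,0,0.085],[0,-0.048,0,0,0.085],[-0.02,-0.02,-0.045,0,0.085],[-0.02,0,-0.045,0,0.085],[-0.02,0,-0.045,0,0.085],[-0.02,0,-0.045,0,0.085]]' 20; python3 g.py
```

```text
time: 14.6
ee_pos: [560.2, -188.6, 683.1]
tool_rot: [[-0.82, 0.113, 0.56], [0.103, 0.993, -0.049], [-0.562, 0.017, -0.827]]
force: [0.4, 0.2, -0.1]
grip_width: 84.8
t 14.6 p [ 560.187 -188.574  683.126] q [-0.427  0.325  1.346  2.021  0.188 -0.253] w 84.82853273061505 F [ 0.42   0.233 -0.101]
[[-0.82   0.113  0.56 ]
 [ 0.103  0.993 -0.049]
 [-0.562  0.017 -0.827]]
turn to align y 0.0084513401190173
```

```bash
python3 g.py 456.5 -202 227 | tail -1; python3 -m creep '[[0.03,0,0.03,0,0.085],[0.03,0,0.03,0,0.085],[0.03,0,0.03,0,0.085],[0.03,0,0.03,0,0.085]]' 20; python3 g.py 456.5 -202 227
```

```text
tool shift mm [340.19  -32.921 319.638]
time: 15.0
ee_pos: [539.0, -180.7, 604.9]
tool_rot: [[-0.798, 0.108, 0.593], [0.09, 0.994, -0.06], [-0.596, 0.005, -0.803]]
force: [0.4, -0.6, 2.0]
grip_width: 85.4
t 15.0 p [ 538.958 -180.661  604.897] q [-0.433 -0.072  0.498  1.529  0.195 -0.261] w 85.3711591344055 F [ 0.394 -0.598  1.973]
[[-0.798  0.108  0.593]
 [ 0.09   0.994 -0.06 ]
 [-0.596  0.005 -0.803]]
turn to align y 0.018403772015714893
tool shift mm [289.182 -32.021 255.753]
```

```bash
python3 -m creep '[[0.034,-0.004,0.03,0.01,0.085],[0.034,-0.004,0.03,0.01,0.085],[0.034,-0.004,0.03,0,0.085],[0.034,-0.004,0.03,0,0.085],[0.034,-0.004,0.03,0,0.085],[0.034,-0.004,0.03,0,0.085],[0,0,0,0,0.085]]' 20; python3 g.py 456.5 -202 227
```

```text
time: 15.7
ee_pos: [469.1, -180.4, 348.5]
tool_rot: [[-0.771, 0.114, 0.626], [0.091, 0.994, -0.068], [-0.63, 0.004, -0.777]]
force: [-0.2, -0.3, -1.2]
grip_width: 85.2
t 15.7 p [ 469.133 -180.411  348.489] q [-0.534 -0.438 -0.41   0.963  0.263 -0.332] w 85.17921362858179 F [-0.21  -0.344 -1.186]
[[-0.771  0.114  0.626]
 [ 0.091  0.994 -0.068]
 [-0.63   0.004 -0.777]]
turn to align y 0.013998803327402356
tool shift mm [ 84.303 -23.366  87.933]
```

```bash
python3 -m creep '[[0.028,-0.008,0.028,0.01,0.085],[0.028,-0.007,0.028,0,0.085],[0.026,-0.006,0.028,0,0.085],[0,0,0,0,0.085]]' 20; python3 g.py 450 -200 222
python3 - <<'E'
from h import *
w=camera('wrist');cv2.imwrite('pics/m1.png',w['img'][:,:,::-1])
for t in('mast_grip','bow_mid','stand_slot'): print(t,[(np.round(np.array(d['at'])[::-1]*[512,384]),round(d['conf'],2)) for d in models.place_of('wrist',t)])
E
```

```text
time: 16.1
ee_pos: [462.5, -199.4, 255.5]
tool_rot: [[-0.749, 0.116, 0.652], [0.085, 0.993, -0.08], [-0.657, -0.005, -0.754]]
force: [-0.7, 1.0, 0.2]
grip_width: 85.1
t 16.1 p [ 462.487 -199.368  255.512] q [-0.602 -0.473 -0.651  0.735  0.308 -0.381] w 85.12962028374103 F [-0.714  0.993  0.176]
[[-0.749  0.116  0.652]
 [ 0.085  0.993 -0.08 ]
 [-0.657 -0.005 -0.754]]
turn to align y 0.016990111284117464
tool shift mm [31.31  -1.927 17.185]
mast_grip [(array([250., 144.]), 0.55)]
bow_mid [(array([247., 236.]), 0.88)]
stand_slot [(array([248., 149.]), 0.85)]
```

View pics/m1.png

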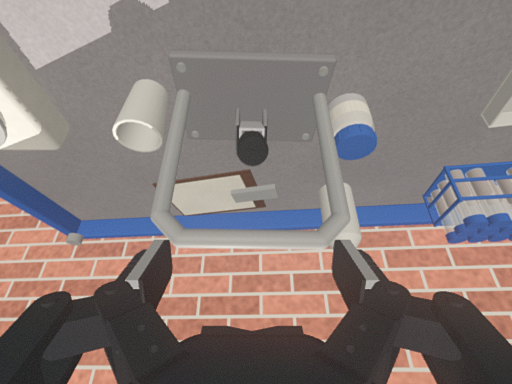

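Wrist view down the mast: the grip's end face is at (253,150) and the bow crossbar at row 238, in front of the fingers. I'll check the model's predictions against these pixels.

```bash
cat > m.py <<'E'
from w import *
o=np.array([560.7,-213.3,0]);yaw=-.135
X=np.array([np.cos(yaw),np.sin(yaw),0]);Y=np.array([-X[1],X[0],0]);Z=np.array([0,0,1.])
ax=-.643*X+.766*Z; f=o+60*X+15*Z
def chk(T=(155,163,170)):
    s=monitor.sense(); R=s['tool_rot'];p=s['ee_pos']; c=camera('wrist')
    pw=lambda q: wp(c,R.T@(q-p))
    print('bow',pw(o-6*X+227*Z),'plate near corners',pw(o-65*X+105*Y+15*Z),pw(o-65*X-105*Y+15*Z))
    for t in T:
        g=f+ax*(t+23); print(t,'end px',pw(g),'edge',pw(g+15*Y),'tool coords grip',R.T@(f+ax*t-p))
    print('tool z in stand',[R[:,2]@v for v in(X,Y,Z)],'tool y in stand',[R[:,1]@v for v in(X,Y,Z)])
if __name__=='__main__': chk()
E
python3 m.py
```

```text
bow [250.7 227.8] plate near corners [338.8  50. ] [167.2  45.9]
155 end px [252.3 138.3] edge [267.3 138.6] tool coords grip [ 44.3   0.9 134.1]
163 end px [252.3 139.5] edge [267.7 139.8] tool coords grip [ 44.    0.9 126.1]
170 end px [252.4 140.6] edge [268.2 140.9] tool coords grip [ 43.9   1.  119.1]
tool z in stand [np.float64(0.6639116072240793), np.float64(0.005978325637196223), np.float64(-0.7477871605047227)] tool y in stand [np.float64(-0.019529105707955605), np.float64(0.9997656074769993), np.float64(-0.009345808493333631)]
```

```bash
python3 -m creep '[[0.02,0,0,0.01,0.085],[0.017,0,0.0,0,0.085],[0,0,0.02,0,0.085],[0,0,0.02,0,0.085],[0,0,0,0,0.085],[0,0,0,0,0.085]]' 20
python3 m.py
python3 - <<'E'
from h import *
w=camera('wrist');cv2.imwrite('pics/m2.png',w['img'][:,:,::-1])
E
```

```text
time: 16.95
ee_pos: [468.3, -203.3, 220.5]
tool_rot: [[-0.734, 0.121, 0.668], [0.082, 0.993, -0.089], [-0.674, -0.01, -0.739]]
force: [0.1, -0.2, 0.4]
grip_width: 85.2
bow [252.7 268.4] plate near corners [348.   67.3] [161.7  63.8]
155 end px [254.3 170.9] edge [270.7 171.1] tool coords grip [ 19.2   2.7 100. ]
163 end px [254.4 173.3] edge [271.3 173.6] tool coords grip [18.8  2.7 92. ]
170 end px [254.4 175.6] edge [271.9 175.8] tool coords grip [18.5  2.7 85. ]
tool z in stand [np.float64(0.6741710954391088), np.float64(0.0018862287276958285), np.float64(-0.7385727968288697)] tool y in stand [np.float64(-0.01399259929467688), np.float64(0.9998498785410359), np.float64(-0.010218979716896257)]
```

View pics/m2.png

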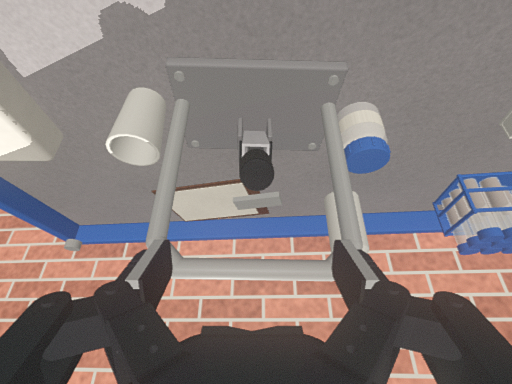

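```bash
python3 -m creep '[[0.012,0.002,0,0,0.085],[0.009,0.002,0,0,0.085],[0,0,0.02,0,0.085],[0,0,0.02,0,0.085],[0,0,0,0,0.085],[0,0,0,0,0.085]]' 20
python3 m.py
python3 - <<'E'
from h import *
w=camera('wrist');cv2.imwrite('pics/m3.png',w['img'][:,:,::-1])
E
```

```text
time: 17.65
ee_pos: [476.8, -201.0, 177.1]
tool_rot: [[-0.732, 0.123, 0.67], [0.082, 0.992, -0.092], [-0.676, -0.012, -0.736]]
force: [0.1, 0.1, 0.9]
grip_width: 84.7
bow [248.3 318.7] plate near corners [354.8  86.7] [149.1  83.1]
155 end px [250.1 209.5] edge [268.7 209.8] tool coords grip [-3.9 -0.9 62.5]
163 end px [250.  213.7] edge [269.3 214. ] tool coords grip [-4.3 -0.9 54.5]
170 end px [249.9 217.5] edge [269.8 217.8] tool coords grip [-4.6 -0.9 47.5]
tool z in stand [np.float64(0.6765113171040248), np.float64(-0.001051487398801247), np.float64(-0.736431485071373)] tool y in stand [np.float64(-0.011665179517722769), np.float64(0.9998582176564151), np.float64(-0.012143647382724788)]
```

View pics/m3.png

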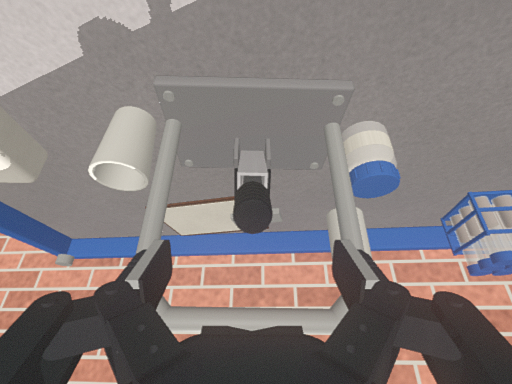

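```bash
python3 -m creep '[[-0.003,0.001,0.015,0,0.085],[0,0,0.018,0,0.085],[0,0,0.018,0,0.085],[0,0,0.01,0,0.085],[0,0,0,0,0.085]]' 20
python3 m.py
```

```text
time: 18.25
ee_pos: [521.6, -208.1, 139.7]
tool_rot: [[-0.727, 0.125, 0.676], [0.081, 0.992, -0.097], [-0.682, -0.016, -0.731]]
force: [-0.4, 0.0, 0.4]
grip_width: 85.0
bow [248.5 377.5] plate near corners [384.   70.7] [124.1  66. ]
155 end px [251.2 232.2] edge [276.3 232.7] tool coords grip [4.3 0.2 4.2]
163 end px [251.1 239.1] edge [277.4 239.6] tool coords grip [ 3.9  0.1 -3.8]
170 end px [251.  245.6] edge [278.4 246.1] tool coords grip [  3.5   0.1 -10.8]
tool z in stand [np.float64(0.6825428097725371), np.float64(-0.005345910680858652), np.float64(-0.7308260627993522)] tool y in stand [np.float64(-0.009201954060881094), np.float64(0.9998311208737088), np.float64(-0.015907663998344614)]
```

```bash
python3 -m creep '[[0.004,0,0.008,0,0.085],[0,0,0,0,0.085],[0,0,0,0,0.05],[0,0,0,0,0.02],[0,0,0,0,0.02],[0,0,0,0,0.01],[0,0,0,0,0.01],[0,0,0,0,0.01],[0,0,0,0,0.01]]' 60
python3 m.py
```

```text
time: 19.2
ee_pos: [524.2, -207.0, 133.8]
tool_rot: [[-0.724, 0.122, 0.679], [0.08, 0.992, -0.094], [-0.685, -0.014, -0.728]]
force: [1.3, 0.9, -0.3]
grip_width: 27.0
bow [246.2 389.4] plate near corners [385.   72.6] [118.5  67.4]
155 end px [248.8 240.4] edge [274.7 240.9] tool coords grip [ 2.  -1.3 -1.8]
163 end px [248.6 248. ] edge [275.8 248.4] tool coords grip [ 1.6 -1.3 -9.8]
170 end px [248.5 255.2] edge [276.9 255.6] tool coords grip [  1.2  -1.3 -16.8]
tool z in stand [np.float64(0.6854949182919153), np.float64(-0.0014922669950055956), np.float64(-0.7280758821271142)] tool y in stand [np.float64(-0.012393186997444116), np.float64(0.9998291031100242), np.float64(-0.013717634280409848)]
```

```bash
python3 -m creep '[[-0.0003,0,-0.006,0,0.01],[-0.0006,0,-0.01,0,0.01],[-0.0006,0,-0.01,0,0.01],[-0.0006,0,-0.01,0,0.01],[-0.0006,0,-0.01,0,0.01],[0,0,0,0,0.01]]' 70
python3 m.py|tail -3; python3 k.py
```

```text
time: 19.85
ee_pos: [494.6, -202.8, 169.4]
tool_rot: [[-0.724, 0.121, 0.679], [0.08, 0.993, -0.093], [-0.685, -0.013, -0.729]]
force: [-1.9, 2.1, 0.4]
grip_width: 27.1
163 end px [249.1 212.3] edge [270.3 212.7] tool coords grip [ 4.2 -1.4 36.7]
170 end px [249.  216.6] edge [270.9 217. ] tool coords grip [ 3.8 -1.5 29.7]
tool z in stand [np.float64(0.6849353740140174), np.float64(-0.0006008357962793455), np.float64(-0.7286035770023533)] tool y in stand [np.float64(-0.013197918013908665), np.float64(0.9998253571406557), np.float64(-0.013231408793412398)]
side mast_grip 0.93 grip t 212.4 p [ 484.8 -203.   177.7] miss 7.642920911606857
side bottle_center at z104 [574.2 190.3 104. ]
top mast_grip 0.47 grip t 209.6 p [ 486.6 -203.2  175.5] miss 2.723450523349865
top bottle_center at z104 [574.1 189.3 104. ]
```

```bash
python3 -m creep '[[-0.0006,0,-0.008,0,0.01],[-0.0005,0,-0.008,0,0.01],[0,0,0,0,0.01]]' 70 | grep -v tool_rot
python3 -m creep '[[-0.0004,0,-0.006,0,0.01],[-0.0004,0,-0.006,0,0.01],[-0.0004,0,-0.006,0,0.01]]' 70| grep -v tool_rot
python3 -m creep '[[-0.0004,0,-0.006,0,0.01],[-0.0004,0,-0.006,0,0.01],[-0.0004,0,-0.006,0,0.01]]' 70| grep -v tool_rot
```

```text
time: 20.5
ee_pos: [485.4, -201.4, 180.4]
force: [-1.6, 1.5, 0.2]
grip_width: 26.4
time: 20.8
ee_pos: [474.2, -199.7, 191.5]
force: [47.0, -10.5, -35.8]
grip_width: 25.9
time: 21.1
ee_pos: [459.8, -197.4, 195.0]
force: [0.8, -0.5, 0.2]
grip_width: 9.8
```

The force rose to about 59 N after roughly 77 mm of travel, then the fingers slipped off the end, so the mast probably hit its hard stop. I'll back off and check.

```bash
python3 -m creep '[[0,0,-0.02,0,0.01],[0,0,-0.03,0,0.01],[0,0,-0.03,0,0.03],[0,0,-0.03,0,0.085],[0,0,0,0,0.085]]' 70| grep -v tool_rot
python3 k.py
python3 - <<'E'
from m import *
chk((230,240,250))
s=monitor.sense();R=s['tool_rot'];p=s['ee_pos'];c=camera('wrist')
print('slot px',wp(c,R.T@(f+ax*102+15*(.766*X+.643*Z)-p)))
for t in('stand_slot','button','mast_grip'): print(t,[(np.round(np.array(d['at'])[::-1]*[512,384]),round(d['conf'],2)) for d in models.place_of('wrist',t)])
S=camera('side')['img']; a=cv2.resize(S[200:330,215:345],(384,384),interpolation=cv2.INTER_CUBIC)
cv2.imwrite('pics/f1.png',np.hstack([a,cv2.resize(c['img'][40:240,140:340],(384,384))])[:,:,::-1])
E
```

```text
time: 21.6
ee_pos: [383.1, -187.1, 281.6]
force: [0.4, 0.6, 0.1]
grip_width: 53.3
side mast_grip 0.74 grip t 66.0 p [ 578.1 -215.7   65.6] miss 36.31693444346653
side bottle_center at z104 [574.8 186.  104. ]
top mast_grip 0.64 grip t 244.6 p [ 464.3 -200.2  202.4] miss 0.7232095150041165
top bottle_center at z104 [584.  182.2 104. ]
bow [246.8 245.4] plate near corners [318.4  97.5] [178.5  95.4]
230 end px [247.1 195.5] edge [261.7 195.7] tool coords grip [-12.4  -4.5 123.3]
240 end px [247. 199.] edge [262.1 199.1] tool coords grip [-12.7  -4.4 113.3]
250 end px [246.9 202.6] edge [262.6 202.8] tool coords grip [-13.   -4.4 103.3]
tool z in stand [np.float64(0.6646213161641475), np.float64(0.007302784742825511), np.float64(-0.7471446817285367)] tool y in stand [np.float64(-0.015922329996710127), np.float64(0.9998635910229905), np.float64(-0.004390757803153122)]
slot px [247.8 171.6]
stand_slot [(array([250., 173.]), 0.87)]Traceback (most recent call last):
  File "<stdin>", line 5, in <module>
ValueError: it knows: beaker_center, bottle_center, bow_mid, mast_grip, meter_center, pot_center, sleeve_foot, stand, stand_slot, tray_in, tray_jar_center
```

Run:
```python
from m import *
C={n:camera(n) for n in('side','top')}
o_=[]
for n,c in C.items():
    V=np.array(c['view']);K=np.array(c['mtx'])
    def px(p):
        q=V[:3,:3]@p+V[:3,3]; q=K@[q[0],-q[1],-q[2]]; return q[:2]/q[2]
    for h in(0,8):
        u=px(f+ax*102+(15+h)*(.766*X+.643*Z)); print(n,'slot',h,u)
    x,y=u.astype(int)
    for im in(cv2.imread(f'pics/{n}0.png'),c['img'][:,:,::-1]):
        o_.append(cv2.resize(im[y-25:y+25,x-33:x+33],(396,300),interpolation=cv2.INTER_CUBIC))
        q=im[y-10:y+10,x-10:x+10].astype(int); print('brassy px',((q[:,:,2]-q[:,:,0])>40).sum())
cv2.imwrite('pics/f2.png',np.vstack([np.hstack(o_[:2]),np.hstack(o_[2:])]))
```

```text
side slot 0 [287.5 274.8]
side slot 8 [290.4 273.5]
brassy px 0
brassy px 0
top slot 0 [318.1 175.2]
top slot 8 [318.6 173.3]
brassy px 0
brassy px 0
```

View pics/f2.png

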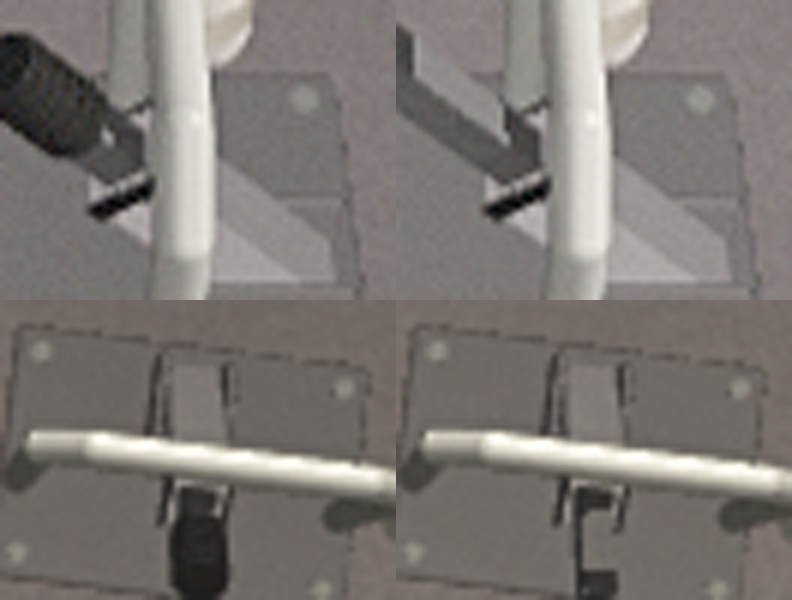

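Picture 12: the mast is clearly extended, but the bow hides the slot in both fixed views. I'll check the lock mechanically by pushing gently on the grip's end with closed fingertips. Unlocked, it would give way at 8 N or less.

```bash
python3 -m creep '[[-0.012,-0.004,0,0,0],[0,0,0.02,0,0],[0,0,0.02,0,0],[0,0,0.02,0,0],[0,0,0,0,0],[0,0,0,0,0]]' 40| grep -v tool_rot
python3 - <<'E'
from m import *
chk((235,240))
E
```

```text
time: 22.75
ee_pos: [437.0, -198.1, 242.1]
force: [0.1, -1.1, 0.0]
grip_width: -0.2
bow [251.1 256.8] plate near corners [335.5  80.2] [170.1  77.2]
235 end px [253.1 199. ] edge [272.4 199.3] tool coords grip [ 6.5  1.4 57.5]
240 end px [253.2 201.3] edge [272.9 201.6] tool coords grip [ 6.4  1.4 52.5]
tool z in stand [np.float64(0.6678659646190753), np.float64(0.005744661924832984), np.float64(-0.7442593984376693)] tool y in stand [np.float64(-0.016348882305099476), np.float64(0.9998421699302704), np.float64(-0.006953364401661004)]
```

```bash
python3 -m creep '[[0.006,0.001,0.01,0,0],[0,0,0.008,0,0],[0,0,0,0,0],[0,0,0,0,0]]' 40| grep -v tool_rot
for i in 1; do python3 -m creep '[[0,0,0.002,0,0],[0,0,0.002,0,0],[0,0,0,0,0]]' 40| grep -v tool_rot; done; python3 m.py | sed -n 3,4p
```

```text
time: 23.2
ee_pos: [444.9, -199.1, 225.8]
force: [-0.2, 0.0, 0.1]
grip_width: 0.1
time: 23.5
ee_pos: [447.7, -199.7, 223.3]
force: [0.2, -0.1, 0.4]
grip_width: -0.2
163 end px [252.9 183.6] edge [268.6 183.8] tool coords grip [  4.7   1.5 108.1]
170 end px [252.9 185.9] edge [269.1 186.1] tool coords grip [  4.5   1.5 101.1]
```

```bash
python3 -m creep '[[0.002,0,0.002,0,0],[0,0,0.002,0,0],[0,0,0.002,0,0]]' 40| grep -v tool_rot
python3 -m creep '[[0,0,0.0015,0,0],[0,0,0.0015,0,0]]' 40| grep -v tool_rot
python3 -m creep '[[0,0,0.0015,0,0],[0,0,0.0015,0,0]]' 40| grep -v tool_rot;  python3 m.py | sed -n 3,4p
```

```text
time: 23.85
ee_pos: [450.4, -200.2, 217.7]
force: [-0.1, 0.9, 0.7]
grip_width: 0.2
time: 24.05
ee_pos: [452.6, -200.5, 215.1]
force: [0.1, 0.7, -0.1]
grip_width: 0.1
time: 24.25
ee_pos: [454.8, -200.7, 212.6]
force: [0.2, 0.7, -0.0]
grip_width: -0.1
163 end px [253.1 189.3] edge [269.5 189.6] tool coords grip [ 2.9  1.6 95.4]
170 end px [253.1 191.9] edge [270.  192.1] tool coords grip [ 2.7  1.6 88.4]
```

```bash
for i in 1; do
python3 -m creep '[[0,0,0.0015,0,0],[0,0,0.0015,0,0]]' 40| grep -v tool_rot
python3 -m creep '[[0,0,0.0015,0,0],[0,0,0.0015,0,0]]' 40| grep -v tool_rot
python3 -m creep '[[0,0,0.0015,0,0],[0,0,0.0015,0,0]]' 40| grep -v tool_rot; done; python3 m.py | sed -n 3p
```

```text
time: 24.5
ee_pos: [457.0, -201.0, 210.1]
force: [0.6, 0.3, 0.3]
grip_width: -0.2
time: 24.7
ee_pos: [459.2, -201.3, 207.7]
force: [0.6, -0.3, 0.8]
grip_width: 0.1
time: 24.9
ee_pos: [461.4, -201.6, 205.3]
force: [0.4, -0.5, 0.9]
grip_width: 0.0
163 end px [253.1 192.6] edge [270.2 192.8] tool coords grip [ 2.9  1.6 85.6]
```

```bash
for i in 1; do
python3 -m creep '[[0,0,0.0015,0,0],[0,0,0.0015,0,0]]' 40| grep -v tool_rot
python3 -m creep '[[0,0,0.0015,0,0],[0,0,0.0015,0,0]]' 40| grep -v tool_rot; done
python3 - <<'E'
from m import *
chk((163,230))
c=camera('wrist')
g=cv2.cvtColor(c['img'],cv2.COLOR_RGB2GRAY)
for r in range(140,260,8): print(r,g[r,215:295:4])
E
```

```text
time: 25.15
ee_pos: [463.5, -201.8, 202.8]
force: [-0.5, -0.1, 0.8]
grip_width: 0.3
time: 25.35
ee_pos: [465.7, -202.2, 200.4]
force: [0.2, -0.6, -0.8]
grip_width: -0.2
bow [251.6 292.2] plate near corners [349.1  81.8] [158.4  78.4]
163 end px [253.2 194.9] edge [270.7 195.2] tool coords grip [ 2.9  1.6 79. ]
230 end px [254.  231.9] edge [277.8 232.2] tool coords grip [ 0.4  1.7 12. ]
tool z in stand [np.float64(0.6708182877883999), np.float64(0.002623186174656743), np.float64(-0.741617113922631)] tool y in stand [np.float64(-0.014062587376232213), np.float64(0.9998589437334195), np.float64(-0.00918347823955549)]
140 [128 130 131 128 125 130 146 129 127 128 126 128 129 137 129 128 129 130
 129 130]
148 [131 129 128 126 132 127 144 159 156 160 157 156 158 134 117 129 127 129
 126 127]
156 [128 127 128 127 128 127 124 160 159 157 161 161 157 147 130 129 127 128
 131 130]
164 [137 134 137 141 135 137  57 164  96 103 103 103 155 204  97 138 134 137
 138 140]
172 [139 136 137 137 138 133  65 166  85  86  89  87  88 211 135 141 139 141
 139 142]
180 [136 141 138 141 141 138  76 167  89  89  88  90  87 208 130 131 141 139
 136 141]
188 [135 137 139 138 136 143  65 142  89  89  89  90  85 122 137 140 138 137
 136 137]
196 [167 216 206 200 197 197 197 109  63  62  70  65  61  75 142 139 138 135
 139 140]
204 [196 198 198 196 194 198  62  68  63  61  67  62  58  55  60 116 137 136
 138 138]
212 [199 195 195 195 188  98  72  63  66  60  57  62  57  61  58  61 152 138
 139 137]
220 [202 198 200 201 199  63  62  68  62  59  65  67  62  53  56  60  66 138
 137 137]
228 [110 110 109 103 106  73  71  90  92  65  83  90  84  63  65  62  55 116
 113 116]
236 [116 117 117 119 116  69 126 147 147  61 140 149 148  60  63  62  62  86
 115 117]
244 [120 117 122  70  70  66 148 150 150  62 123 148 146  61  64  69  60 112
 115 111]
252 [173 167 178  70  66  64 148 146 149  58  99 146 148  76  64  64  80 169
 168 215]
```

```bash
for i in 1; do
python3 -m creep '[[0,0,0.0015,0,0],[0,0,0.0015,0,0]]' 40| grep -v tool_rot
python3 -m creep '[[0,0,0.0015,0,0],[0,0,0.0015,0,0]]' 40| grep -v tool_rot
python3 -m creep '[[0,0,0.0015,0,0],[0,0,0,0,0]]' 40| grep -v tool_rot; done
```

```text
time: 25.65
ee_pos: [467.8, -202.4, 198.0]
force: [0.0, 0.5, 0.1]
grip_width: -0.3
time: 25.85
ee_pos: [469.9, -202.7, 195.6]
force: [-0.4, -0.6, -0.5]
grip_width: 0.0
time: 26.05
ee_pos: [470.9, -202.9, 194.3]
force: [-1.9, 0.3, 0.8]
grip_width: -0.1
```

```bash
python3 -m creep '[[0,0,0.0015,0,0],[0,0,0.0015,0,0]]' 40| grep -v tool_rot
python3 -m creep '[[0,0,0.0015,0,0],[0,0,0.0,0,0]]' 40| grep -v tool_rot
python3 - <<'E'
from m import *
chk((205,212,220,230))
c=camera('wrist');g=cv2.cvtColor(c['img'],cv2.COLOR_RGB2GRAY)
for r in range(200,290,6):
    k=np.where(g[r,200:310]<82)[0]+200; print(r,k.min() if len(k) else 0,k.max() if len(k) else 0,len(k))
cv2.imwrite('pics/f3.png',np.hstack([cv2.resize(c['img'][130:290,180:330],None,fx=2.4,fy=2.4),cv2.resize(camera('side')['img'][200:330,200:330],(384,384))])[:,:,::-1])
E
```

```text
time: 26.25
ee_pos: [471.8, -203.1, 193.5]
force: [-27.1, 6.5, 18.0]
grip_width: -0.2
time: 26.45
ee_pos: [471.3, -203.0, 193.9]
force: [-3.8, 1.4, 1.8]
grip_width: 0.1
bow [252.  298.9] plate near corners [352.2  81.2] [156.3  78.2]
205 end px [253.9 220.3] edge [275.8 220.6] tool coords grip [ 1.2  1.9 28.4]
212 end px [254.  224.9] edge [276.7 225.2] tool coords grip [ 0.9  1.9 21.4]
220 end px [254.1 230.6] edge [277.8 230.9] tool coords grip [ 0.6  1.9 13.4]
230 end px [254.2 238.4] edge [279.3 238.7] tool coords grip [0.3 1.9 3.4]
tool z in stand [np.float64(0.6703327204974077), np.float64(-4.480583667111018e-05), np.float64(-0.7420606726023024)] tool y in stand [np.float64(-0.01109384697040085), np.float64(0.9998876347769445), np.float64(-0.010081883730972994)]
200 244 270 27
206 239 275 37
212 236 277 42
218 236 279 44
224 235 280 46
230 233 282 29
236 233 283 29
242 227 283 34
248 225 282 35
254 225 279 31
260 223 280 33
266 220 283 57
272 217 309 73
278 200 309 110
284 200 309 110
```

View pics/f3.png

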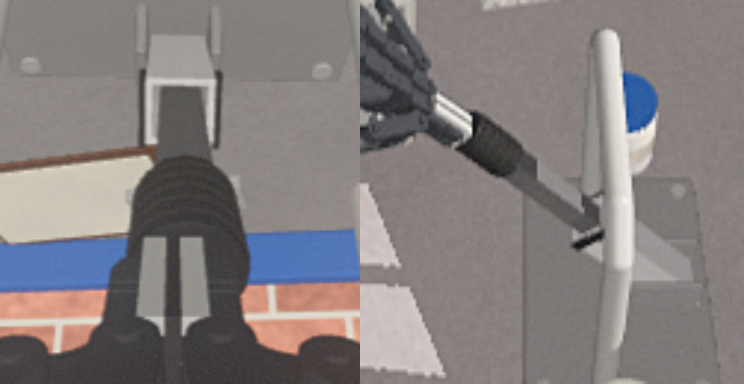

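Run:
```python
from m import *
c=camera('side');V=np.array(c['view']);K=np.array(c['mtx'])
def px(p):
    q=V[:3,:3]@p+V[:3,3]; q=K@[q[0],-q[1],-q[2]]; return q[:2]/q[2]
for t in (120,140,186,187,190,200,207,212,220,233,243,253): print(t,px(f+ax*t))
print('tcp',px(monitor.sense()['ee_pos']), monitor.sense()['ee_pos'],monitor.sense()['force'])
for t in('mast_grip','stand_slot','bow_mid'): print(t,[(np.round(np.array(d['at'])[::-1]*[512,384],1),round(d['conf'],2)) for d in models.place_of('side',t)])
```

```text
120 [277.3 273.8]
140 [271.8 269.8]
186 [258.6 260.3]
187 [258.3 260.1]
190 [257.4 259.5]
200 [254.4 257.3]
207 [252.3 255.8]
212 [250.7 254.7]
220 [248.3 252.9]
233 [244.2 250. ]
243 [241.  247.7]
253 [237.8 245.4]
tcp [244.1 250.6] [ 471.4 -203.1  193.9] [-13.5   2.9   7.2]
mast_grip [(array([243.7, 245.6]), 0.83)]
stand_slot [(array([288.3, 272.1]), 0.85)]
bow_mid [(array([287.5, 240.4]), 0.93)]
```

The fingertips pushed about 30 N along the mast and it did not give. From the side view the grip ends sit at t≈207 and t≈254, so the mast is out about 67 mm more than at the start. That fits the locked position. Now I'll retreat clear and recheck.

```bash
python3 -m creep '[[0,0,-0.005,0,0],[0,0,-0.01,0,0],[0,0,-0.02,0,0],[0,0,-0.03,0,0],[0,0,-0.04,0,0],[0.0,0.04,-0.04,0,0],[0,0.045,-0.02,0,0],[0,0.045,-0.02,0,0],[0,0.045,-0.02,0,0],[0,0.045,0,0,0],[0,0.045,0,0,0],[0,0,0,0,0]]' 20| grep -v tool_rot; python3 k.py
python3 - <<'E'
from m import *
c=camera('side');V=np.array(c['view']);K=np.array(c['mtx'])
def px(p):
    q=V[:3,:3]@p+V[:3,3]; q=K@[q[0],-q[1],-q[2]]; return q[:2]/q[2]
g=cv2.cvtColor(c['img'],cv2.COLOR_RGB2GRAY)
print('grip profile',[(t,int(g[tuple(px(f+ax*t)[::-1].round().astype(int))])) for t in range(120,275,5)])
g0=cv2.imread('pics/side0.png',0)
print('start profile',[(t,int(g0[tuple(px(f+ax*t)[::-1].round().astype(int))])) for t in range(120,215,5)])
C={'side':c,'top':camera('top')}
for t in('tray_jar_center','pot_center','beaker_center','meter_center'):
    R=[ray(C[n],models.place_of(n,t)[0]['at']) for n in C if models.place_of(n,t)]; print(t,tri(R)[0] if len(R)>1 else 'one')
for n in C: print(n,[(np.array(d['extent'])*[512,384,512,384],round(d['conf'],2)) for d in models.boxes_of(n,'bottle_center')])
E
```

```text
time: 28.0
ee_pos: [367.9, 6.1, 335.5]
force: [0.2, -0.1, -0.2]
grip_width: 0.1
side mast_grip 0.45 grip t 154.6 p [ 521.6 -208.   133.4] miss 72.21052675776845
side bottle_center at z104 [568.2 179.1 104. ]
top mast_grip 0.6 grip t 235.1 p [ 470.4 -201.   195.1] miss 8.08670841614018
top bottle_center at z104 [575.3 187.6 104. ]
grip profile [(120, 78), (125, 74), (130, 101), (135, 82), (140, 96), (145, 88), (150, 92), (155, 101), (160, 89), (165, 96), (170, 87), (175, 88), (180, 81), (185, 81), (190, 76), (195, 84), (200, 75), (205, 84), (210, 57), (215, 56), (220, 51), (225, 55), (230, 54), (235, 57), (240, 55), (245, 57), (250, 60), (255, 42), (260, 41), (265, 25), (270, 79)]
start profile [(120, 79), (125, 79), (130, 99), (135, 65), (140, 57), (145, 57), (150, 63), (155, 54), (160, 53), (165, 62), (170, 50), (175, 53), (180, 50), (185, 31), (190, 28), (195, 35), (200, 23), (205, 124), (210, 124)]
tray_jar_center [553.3 180.6 133.6]
pot_center [597.6 -75.8  44.2]
beaker_center one
meter_center [379.1  53.2   8.3]
side [(array([254.4, 133.6,  18.2,  58.2]), 0.95)]
top [(array([186.9, 164. ,  22.5,  27.5]), 0.82)]
```

```bash
python3 -c "
from cell import env,monitor
s=monitor.sense();print(s['time'],abs(s['qvel']).max());print(env.sign_off())"
```

```text
29.25 0.0016461076970576344
the job is handed in; nothing more can be done
None
```

I put the bottle upright in the tray and pulled the mast out to its stop. I then moved the gripper clear and handed the job in at 29 s. I never saw the lock button itself, because the bow hides its slot in both fixed cameras.

- **Bottle:** it stands on the tray floor at about (9, -70) mm from the tray's centre, clear of the jar. After release the picture showed it upright, and later readings put it within about 10 mm of that spot.
- **Mast:** I tilted the tool about 40 degrees by pushing the arm against its reach limit, then pinched the grip and pulled.
    - At the end of travel the force rose to about 59 N and the fingers slipped off the grip's end.
    - The side camera shows the grip about 70 mm farther out than at the start. That puts the mast at roughly 91 mm, assuming the grip sits flush on the sleeve when pushed in.
- **Lock:** I pushed back with closed fingertips at about 30 N and the mast did not give, against the 3 to 8 N it takes to move when unlocked. The fingers may have been partly under the grip rather than square on its end, so this is good evidence but not certain.
- **Checks that disagreed:**
    - The gripper opening read 48–50 mm on the 56 mm bottle.
    - The last network check for the jar gave a false position at the bottle. The jar stood in place in the picture taken after the bottle was set down.
    - The network's last side reading of the grip was an outlier.
    - The beaker was found in only one view. It looked in place in the wrist pictures while I approached the mast.
    - The pot and meter measured within 10 mm of where they started.

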